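Uncap the test dock, hang its cover on the hook and hold the bayonet collar home

ROBOT

A 6-joint arm with a two-finger parallel gripper is mounted at the origin on the work surface. World frame = base frame: x ahead of the robot, y to its left, z up, the work surface at z = 0. Lengths are in m, angles in rad, forces in N, time in s.
With the tool pointing down it reaches from about 0.4 to 0.825 m from the base axis. Payload 7 kg.
Tool frame: the origin (TCP) lies at the very end of the fingers, on their centre line; the grasp point (between the pads) lies 19 mm behind it (grip_depth is the distance from the TCP to the grasp point, in m); z points along the fingers, y is the direction in which the jaws open and shut (so a half turn about z gives the same grasp; the last joint's range is limited). The gripper opens to 88 mm and grips with 3 to 60 N. Pads are 19 mm wide; open, the fingers measure 130 mm over their backs; the gripper's body (78 mm by 193 mm) begins 47 mm behind the grasp point.
Start: joints at [1.478, 0.359, 0.012, 0, -1.224, -0.288], TCP at [0.251, 0.627, 0.227] pointing down, gripper open.
Joint ranges: [-3.07, 3.07], [-1.43, 2.12], [-1.02, 1.25], [-3.03, 1.67], [-3.05, -0], [-3.03, 3.03]. Speed limits (rad/s): [2.39, 2.39, 3.01, 3.14, 3.14, 3.14].

INTERFACE

Orientations are given as [roll, pitch, yaw] about the fixed x, y, z axes, in that order (R = Rz(yaw) Ry(pitch) Rx(roll)).
In Python, from station import get_state, grab_frame, get_calibration, job_done, grip_depth gives the robot as it stands. The module is installed in compiled form; this text tells all that it offers.
- The arm moves only by the shell command python3 -m crank 'ROWS' [FORCE]. ROWS is JSON, a list of rows, each an object with "turn": the turn, a rotation vector about the tool's x, y, z each as a share of 2 pi rad, from -1 to 1, a list of three; "slide": the shift along the tool's x, y, z each as a share of 0.5 m, from -1 to 1, a list of three; "fingers": the opening, from -1 (shut) to 1 (fully open). A call has 1 to 5 rows; each row is the pose to reach, as a shift and turn from the pose commanded when the call began, along the tool's axes at that moment, turning the shorter way round; what a row does not reach only later rows make up. A row lasts 1/12 s, in which the tool goes at most 41.7 mm and 7.16 degrees, less where a joint would pass 70% of its speed; a pose out of reach is approached as far as the arm can. A call with a number of a shift or a turn outside -1 to 1 is refused whole. A call with a gripper value outside its range is refused whole. The fingers move at their own pace and stop on an object; FORCE is the grip in N (left out, the last holds). Time passes only in rows, so rows that repeat a pose let the fingers close. It gives the time, the measured TCP pose, the force and the opening at its end, in the units of the state.
- get_state(): the state, without advancing time (a new reading comes with each control period).
- grab_frame(name): name is "scene" or "top" or "wrist"; returns the picture (384x512x3 uint8, red, green, blue); there is no depth.
- get_calibration(name): a dict with "K" (3x3 intrinsics, pixels), "pose" (4x4, takes a point from camera to world coordinates). Camera axes: x right, y up, looking along -z (the intrinsics and any distortion apply to the point x, -y, -z); pixel columns grow to the right and rows downward; lengths in m; the calibration is good to about 2 mm. A picture is of the moment at which its call begins: read the wrist's pose just before it. get_calibration takes no time and is no camera call; for the wrist camera it gives the pose at the moment of the call.
- job_done(): hands the job in, once; it reports no verdict.
The state is a dict: "t": time; "q": joint angles; "qd": joint speeds; "joint_efforts": joint torques, N m; "eef_pos": TCP position; "ee_rot": TCP orientation; "force": force on the tool from outside, world axes, zero at the start; "moment": the same for the moment, N m; "width": finger opening in m.
Only numpy, scipy, OpenCV 4.12 (cv2) and the standard library are available. Lean on these libraries where they do the work, as an engineer would, in place of code of your own. Each camera call takes 0.05 s, during which the arm holds its last target.

TASK

Lift the orange dust cover off the test dock by its handle, hang it by that handle on the red hook and let go of it. Then turn the knurled collar that was under it, without lifting it off (clockwise from above is the short way), until its hidden keyways drop over the pins, and push it fully home against the springy contact plate. Finish while still holding the collar pushed home, with the cover left hanging and the meter, fan and torch left where they are.

Things in the scene. Friction and masses are not known exactly. Their poses are not given: they have to be found in the camera images.
- cap_grip (a point): grip point on the orange dust cover's handle, a closed loop: two posts and across them an upright black grip plate 12 thick (x), 57 wide (y), 36 mm tall. Point: on the plate's centre line, 8 mm below its top edge, 28 above its lower edge. Below the plate a window 38 high, 43 mm wide, passed through along x. z up, fingers close along x; gripped here, tips reaching 20 mm lower stay above the hook.
- cap_rim (a point): centre of the bottom rim of that loose dust cover (about 160 g): an upside-down round orange cup, 72 mm diameter, 66 mm tall, inside radius 33 mm, handle on its roof; 140 mm tall in all, cap_grip 132 mm above this point. It stands over the collar on the dock and must rise 60 mm or more to clear it.
- hook_seat (a point): where to hang the cover: top of the red level hook arm (10 mm round bar, 185 mm over the bench, fixed). x runs along the arm from free end to post: free end about 51 mm to -x, its upturned tip 8 mm above the arm's top; post 85 mm to +x, no higher than the arm, on a base 90 x 120 x 12 mm. The plate's lower edge rests here, the cover's x along the arm, either way round.
- port (a point): centre of the top face of the grey test dock (fixed box 160 x 150 x 40 mm, this face 40 mm over the bench), on the collar's axis. From it rises a spigot, 28 mm diameter, 27 tall, with three radial pins 120 degrees apart (5 mm wide, tops 18 mm over this face), hidden under the collar. Round it a copper spring plate, 58 mm diameter, top 10 mm over this face when up.
- collar_center (a point): centre of the loose knurled steel collar: blue-topped cylinder 54 mm diameter, 40 tall, about 150 g, axis z, hollow below, three hidden keyways 120 degrees apart, 12 mm wide (9 degrees free either way). Starts on the spigot resting on the pins, centre 38 mm over the port; after 20 to 75 degrees clockwise, different each time, a light push drops it to 30 mm; fully home is 25 mm.
- contact_plate (a joint): travel of the copper spring plate under the collar: 0 m up, 0.005 m fully pressed down (stop). It takes about 6 N to start and 10 N at the stop and springs back if let go.
- meter_center (a point): middle of the yellow multimeter lying on the bench (82 x 165 x 34 mm, loose); leave it alone
- fan_center (a point): middle of the black spare fan lying straight ahead on the bench, beyond the torch (120 x 120 x 38 mm, loose); leave it alone
- torch_center (a point): middle of the black torch lying on the bench (115 mm long, 30 mm thick, along its x, loose); leave it alone

How it is judged:
By the outcome, as a careful person would: the job done as asked, in the order asked, and still so for the second after the job is handed in, while the arm keeps its last pose, push and grip.
It also fails if it takes over 64 s, if anything falls off the work surface, if the arm or the gripper's body presses on something with over 40 N, if the wrist force passes 120 N, or if a joint passes its speed limit or range.

## Working session

There is one attempt and no reset: what is moved stays moved. The work goes in short steps, Python scripts to look and compute and a shell command to move; the robot and the scene stay as the last step left them, time stands still between calls to the robot, and variables do not carry over. Pictures are saved under pics/ and viewed, and the job is handed in when it is done.

```bash
mkdir -p pics; ls; python3 - <<'E'
from station import *
import cv2
s=get_state()
print({k:s[k] for k in s})
print(grip_depth)
for n in ["scene","top","wrist"]:
    c=get_calibration(n);print(n,c)
    f=grab_frame(n)
    cv2.imwrite(f"pics/a_{n}.png",cv2.cvtColor(f,cv2.COLOR_RGB2BGR))
E
```

```text
pics
{'t': 0.0, 'q': array([ 1.47809777e+00,  3.59332360e-01,  1.10558203e-02, -3.55642396e-04,
       -1.22412423e+00, -2.88104392e-01]), 'qd': array([ 0.00134747, -0.00082506, -0.00093908, -0.00038367, -0.00013615,
       -0.00049891]), 'joint_efforts': array([ 5.12811657e-04, -5.82718241e+01,  2.93053436e+01,  6.99672773e+00,
        6.93808499e-03, -1.57439986e-04]), 'eef_pos': array([0.25071191, 0.62616999, 0.22565565]), 'ee_rot': array([ 3.13995934e+00, -1.35371182e-04, -3.80923941e-01]), 'force': array([-0.84728171,  0.17908424, -0.59830117]), 'moment': array([-0.02384113, -0.01635054, -0.01143984]), 'width': 0.08755102648149023}
0.0188
scene {'K': array([[478.64198463,   0.        , 251.34582829],
       [  0.        , 478.64198463, 189.17211711],
       [  0.        ,   0.        ,   1.        ]]), 'pose': array([[ 0.52617944, -0.71955773,  0.45317973,  1.09616294],
       [ 0.85035173,  0.4490429 , -0.27433996, -0.29041148],
       [-0.0060937 ,  0.52971422,  0.8481543 ,  1.10962601],
       [ 0.        ,  0.        ,  0.        ,  1.        ]])}
top {'K': array([[491.67929349,   0.        , 256.32778674],
       [  0.        , 491.67929349, 185.76180367],
       [  0.        ,   0.        ,   1.        ]]), 'pose': array([[ 0.00265566,  0.99017633, -0.13979909,  0.42297715],
       [-0.99994136,  0.0040971 ,  0.01002402,  0.02573282],
       [ 0.01049832,  0.13976428,  0.99012915,  1.22910393],
       [ 0.        ,  0.        ,  0.        ,  1.        ]])}
wrist {'K': array([[281.99307802,   0.        , 252.2055741 ],
       [  0.        , 281.99307802, 191.8542581 ],
       [  0.        ,   0.        ,   1.        ]]), 'pose': array([[-0.37337062,  0.88927328,  0.26417306,  0.32332061],
       [-0.92768172, -0.35821944, -0.10528752,  0.59727977],
       [ 0.00100255, -0.28437978,  0.95871118,  0.3836986 ],
       [ 0.        ,  0.        ,  0.        ,  1.        ]])}
```

View pics/a_scene.png

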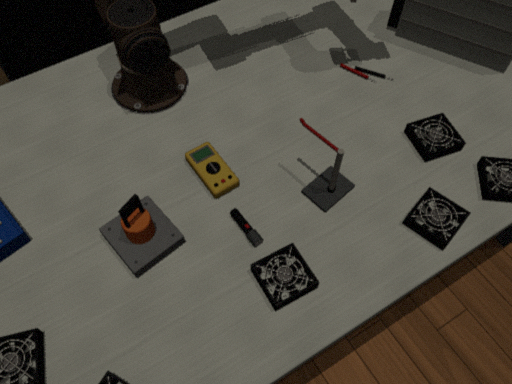

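View pics/a_top.png

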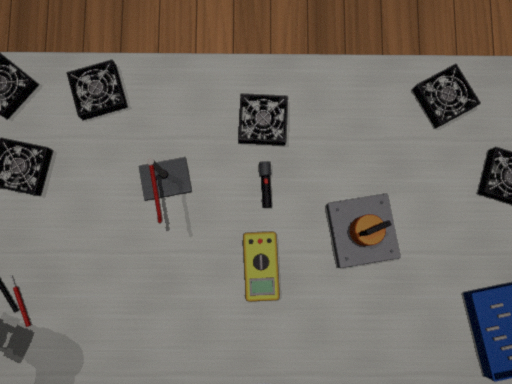

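View pics/a_wrist.png

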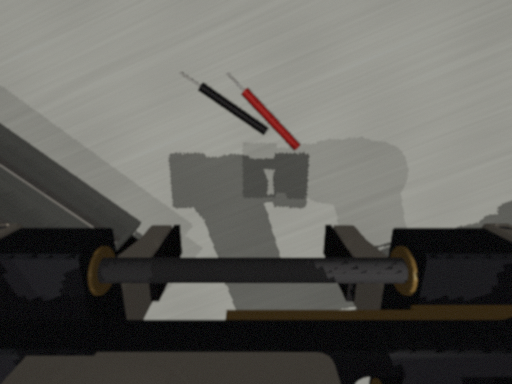

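```bash
python3 - <<'E'
import cv2,numpy as np
s=cv2.imread('pics/a_scene.png');t=cv2.imread('pics/a_top.png')
def c(im,x,y,w,h,k,n):cv2.imwrite(n,cv2.resize(im[y:y+h,x:x+w],None,fx=k,fy=k,interpolation=cv2.INTER_CUBIC))
A=lambda im,x,y,w,h,k:cv2.resize(im[y:y+h,x:x+w],None,fx=k,fy=k,interpolation=cv2.INTER_CUBIC)
g=np.vstack([np.hstack([A(s,95,185,95,72,4),A(s,280,110,95,72,4)]),np.hstack([A(t,320,190,95,72,4),A(t,125,150,95,72,4)])])
g=cv2.convertScaleAbs(g,alpha=1.5,beta=15)
cv2.imwrite('pics/crop1.png',g)
E
```

```text
(no output)
```

View pics/crop1.png

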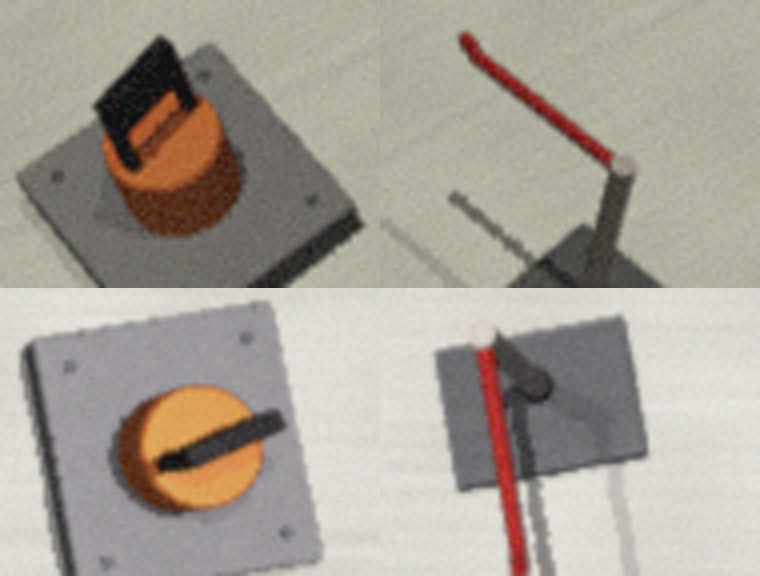

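```bash
cat > h.py <<'E'
import numpy as np,cv2
from station import *
from scipy.spatial.transform import Rotation as R
def ray(cal,u,v):
    K=cal["K"];P=cal["pose"]
    d=np.array([(u-K[0,2])/K[0,0],-(v-K[1,2])/K[1,1],-1.])
    return P[:3,3].copy(),P[:3,:3]@(d/np.linalg.norm(d))
def onz(cal,u,v,z):
    o,d=ray(cal,u,v);return o+d*(z-o[2])/d[2]
def tri(*obs):
    A=np.zeros((3,3));b=np.zeros(3);rs=[ray(*o) for o in obs]
    for o,d in rs:
        M=np.eye(3)-np.outer(d,d);A+=M;b+=M@o
    p=np.linalg.solve(A,b)
    e=[np.linalg.norm((np.eye(3)-np.outer(d,d))@(p-o)) for o,d in rs]
    return p,max(e)
def proj(cal,p):
    P=cal["pose"];c=P[:3,:3].T@(np.asarray(p)-P[:3,3]);K=cal["K"]
    return np.array([K[0,2]+K[0,0]*c[0]/-c[2],K[1,2]-K[1,1]*c[1]/-c[2]])
def save(f,n):cv2.imwrite(n,cv2.cvtColor(f,cv2.COLOR_RGB2BGR))
def rel(target,yaw,s=None):
    "shift/turn shares (tool pointing down roll=pi) from present measured pose"
    s=s or get_state();R0=R.from_euler('xyz',s['ee_rot'])
    sl=R0.inv().apply(np.asarray(target)-s['eef_pos'])/0.5
    Rt=R.from_euler('xyz',[np.pi,0,yaw]);tv=(R0.inv()*Rt).as_rotvec()/(2*np.pi)
    return sl.round(4),tv.round(4)
E
python3 - <<'E'
from h import *
S=get_calibration("scene");T=get_calibration("top")
o=lambda x,y,ox,oy:(ox+x/4-.4,oy+y/4-.4)
s1=lambda x,y:(S,)+o(x,y,95,185); s2=lambda x,y:(S,)+o(x-380,y,280,110)
t1=lambda x,y:(T,)+o(x,y-288,320,190); t2=lambda x,y:(T,)+o(x-380,y-288,125,150)
print("hook post top",tri(s2(624,165),t2(483,333)))
print("dock corners", [onz(*a,.04) for a in (t1(30,342),t1(270,302),t1(322,560),s1(18,178),s1(210,43),s1(362,212))])
print("plate centre-top approx",tri(s1(135,75),t1(245,430)))
print('mid top on z .18',onz(*t1(235,433),.18), onz(*s1(130,72),.18))
print("hook tip",[ (tri((S,302,120),(T,160,221)))])
E
```

```text
hook post top (array([0.62391219, 0.24443317, 0.18702654]), np.float64(0.0012506261846946007))
dock corners [array([ 0.54896066, -0.15869813,  0.04      ]), array([ 0.57407816, -0.30601654,  0.04      ]), array([ 0.4181417 , -0.33190959,  0.04      ]), array([ 0.42281913, -0.33077162,  0.04      ]), array([ 0.39638296, -0.18598573,  0.04      ]), array([ 0.5580865 , -0.15836835,  0.04      ])]
plate centre-top approx (array([ 0.48784648, -0.24707851,  0.18663056]), np.float64(0.002469997981086436))
mid top on z .18 [ 0.48570362 -0.2457728   0.18      ] [ 0.48149513 -0.24615692  0.18      ]
hook tip [(array([0.49518587, 0.22109654, 0.18531394]), np.float64(0.002287483768110348))]
```

```bash
python3 - <<'E'
from h import *
print(rel([.56,.33,.33],np.radians(-80)))
E
```

```text
(array([ 0.7945,  0.3204, -0.2078]), array([ 2.000e-04, -1.000e-04,  1.616e-01]))
```

```bash
python3 -m crank '[{"slide":[0.794,0.32,-0.208],"turn":[0,0,0.162],"fingers":1},{"slide":[0.794,0.32,-0.208],"turn":[0,0,0.162],"fingers":1},{"slide":[0.794,0.32,-0.208],"turn":[0,0,0.162],"fingers":1},{"slide":[0.794,0.32,-0.208],"turn":[0,0,0.162],"fingers":1},{"slide":[0.794,0.32,-0.208],"turn":[0,0,0.162],"fingers":1}]'
python3 -c "
from h import *
print(rel([.56,.33,.33],np.radians(-80)))"
```

```text
t: 0.57
eef_pos: [0.3979, 0.4851, 0.276]
ee_rot: [3.141, -0.0, -1.011]
force: [0.8, 0.8, 0.2]
width: 0.0876
(array([ 0.4349, -0.1102, -0.1079]), array([ 0.    , -0.    ,  0.0613]))
```

```bash
python3 -m crank '[{"slide":[0.435,-0.11,-0.108],"turn":[0,0,0.061],"fingers":1},{"slide":[0.435,-0.11,-0.108],"turn":[0,0,0.061],"fingers":1},{"slide":[0.435,-0.11,-0.108],"turn":[0,0,0.061],"fingers":1},{"slide":[0.435,-0.11,-0.108],"turn":[0,0,0.061],"fingers":1},{"slide":[0.435,-0.11,-0.108],"turn":[0,0,0.061],"fingers":1}]'
python3 -m crank '[{"slide":[0.0,0.0,0],"turn":[0,0,0],"fingers":1},{"slide":[0,0,0],"turn":[0,0,0],"fingers":1}]'
python3 -c "
from h import *
import pickle
c=get_calibration('wrist');f=grab_frame('wrist');save(f,'pics/h1.png');pickle.dump(c,open('h1.pkl','wb'))
print(get_state()['eef_pos'],get_state()['ee_rot'],get_state()['qd'])"
```

```text
t: 0.98
eef_pos: [0.5451, 0.3456, 0.3249]
ee_rot: [3.141, 0.0, -1.39]
force: [0.2, 0.8, 0.1]
width: 0.0876
t: 1.15
eef_pos: [0.5457, 0.3455, 0.3246]
ee_rot: [-3.141, 0.0, -1.393]
force: [-1.1, -0.1, -0.7]
width: 0.088
[0.54465549 0.34639405 0.32409071] [ 3.14098437e+00  6.27736641e-07 -1.39131662e+00] [ 0.03771852 -0.00055872 -0.0125698  -0.00258557  0.0027533  -0.00333459]
```

View pics/h1.png

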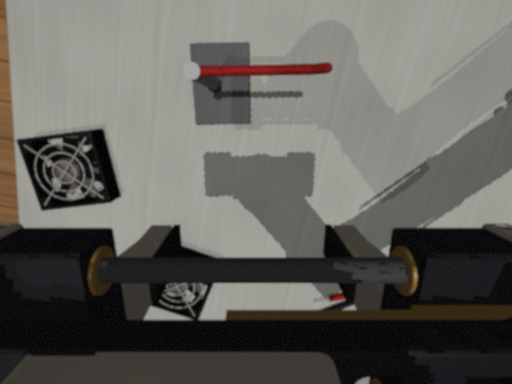

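```bash
cat > red.py <<'E'
from h import *
import pickle
def redmask(f,roi):
    b,g,r=[f[...,i].astype(int) for i in range(3)]
    m=((r>60)&(r>2.0*g)&(r>2.0*b)).astype(np.uint8);z=np.zeros_like(m);x,y,w,h=roi;z[y:y+h,x:x+w]=m[y:y+h,x:x+w];return z
def line(m):
    v,u=np.nonzero(m);p=np.c_[u,v].astype(np.float32)
    vx,vy,x,y=cv2.fitLine(p,cv2.DIST_HUBER,0,.01,.01).ravel()
    t=(p-[x,y])@[vx,vy];return np.array([x,y]),np.array([vx,vy]),t.min(),t.max(),len(u)
E
python3 - <<'E'
from red import *
c=pickle.load(open('h1.pkl','rb'));S=get_calibration("scene");T=get_calibration("top")
for n,cal,f,roi in [('w',c,'h1',(180,50,170,35)),('t',T,'a_top',(140,150,40,80)),('s',S,'a_scene',(290,110,60,50))]:
    im=cv2.imread(f'pics/{f}.png');l=line(redmask(im,roi));p,d,a,b,N=l
    e=[p+d*a,p+d*b];print(n,np.round(e,1),N)
    q=[onz(cal,*x,.18) for x in e];print(np.round(q,4), np.degrees(np.arctan2(*(q[1]-q[0])[[1,0]])),np.linalg.norm(q[1]-q[0]))
E
```

```text
w [[200.9  71.1]
 [330.1  67.9]] 1145
[[0.6169 0.2435 0.18  ]
 [0.4913 0.2182 0.18  ]] -168.5869169478604 0.12807041823403242
t [[150.9 165. ]
 [160.  222. ]] 230
[[0.6155 0.2434 0.18  ]
 [0.4923 0.22   0.18  ]] -169.24958192325212 0.12530908083408662
s [[299.6 119.5]
 [336.6 149.4]] 114
[[0.4879 0.2223 0.18  ]
 [0.6123 0.2443 0.18  ]] 10.03446863070572 0.12636283425901818
```

```bash
python3 -c "
from h import *
print(rel([.47,-.13,.34],np.radians(-70)))"
```

```text
(array([ 0.9108,  0.317 , -0.0316]), array([ 0.0001,  0.    , -0.027 ]))
```

```bash
python3 -m crank '[{"slide":[0.911,0.317,-0.032],"turn":[0,0,-0.027],"fingers":1},{"slide":[0.911,0.317,-0.032],"turn":[0,0,-0.027],"fingers":1},{"slide":[0.911,0.317,-0.032],"turn":[0,0,-0.027],"fingers":1},{"slide":[0.911,0.317,-0.032],"turn":[0,0,-0.027],"fingers":1},{"slide":[0.911,0.317,-0.032],"turn":[0,0,-0.027],"fingers":1}]'
python3 -c "
from h import *
print(rel([.47,-.13,.34],np.radians(-70)))"
```

```text
t: 1.62
eef_pos: [0.5109, 0.141, 0.331]
ee_rot: [3.141, 0.0, -1.217]
force: [0.9, -0.3, -0.3]
width: 0.0876
(array([ 0.48  ,  0.2645, -0.0179]), array([0.0001, 0.    , 0.0008]))
```

```bash
python3 -m crank '[{"slide":[0.48,0.264,-0.018],"turn":[0,0,0],"fingers":1},{"slide":[0.48,0.264,-0.018],"turn":[0,0,0],"fingers":1},{"slide":[0.48,0.264,-0.018],"turn":[0,0,0],"fingers":1},{"slide":[0.48,0.264,-0.018],"turn":[0,0,0],"fingers":1},{"slide":[0.48,0.264,-0.018],"turn":[0,0,0],"fingers":1}]'
python3 -m crank '[{"slide":[0.12,0.06,0],"turn":[0,0,0],"fingers":1},{"slide":[0.12,0.06,0],"turn":[0,0,0],"fingers":1},{"slide":[0.12,0.06,0],"turn":[0,0,0],"fingers":1},{"slide":[0.12,0.06,0],"turn":[0,0,0],"fingers":1}]'
python3 -c "
from h import *
import pickle
c=get_calibration('wrist');f=grab_frame('wrist');save(f,'pics/c1.png');pickle.dump(c,open('c1.pkl','wb'))
s=get_state();print(s['eef_pos'],s['ee_rot'],s['qd'].max())"
```

```text
t: 2.03
eef_pos: [0.4798, -0.0648, 0.3382]
ee_rot: [-3.141, 0.0, -1.217]
force: [1.4, -0.6, 0.0]
width: 0.0877
t: 2.37
eef_pos: [0.473, -0.1311, 0.3378]
ee_rot: [3.141, 0.0, -1.221]
force: [-0.1, -0.1, -0.5]
width: 0.0875
[ 0.47324398 -0.13037904  0.33786718] [ 3.14116690e+00  4.49804787e-04 -1.21942352e+00] 0.024720579575969428
```

View pics/c1.png

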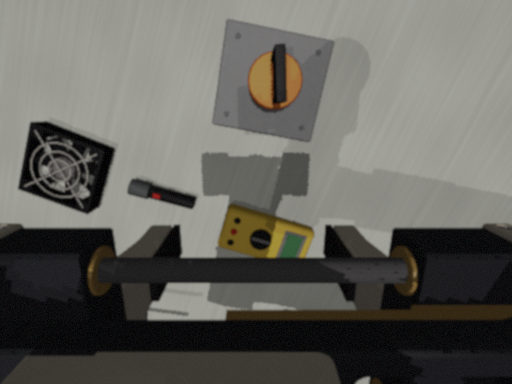

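```bash
python3 - <<'E'
import cv2
im=cv2.imread('pics/c1.png')[30:120,210:345]
cv2.imwrite('pics/c1z.png',cv2.convertScaleAbs(cv2.resize(im,None,fx=5.9,fy=5.9,interpolation=cv2.INTER_CUBIC),alpha=1.8,beta=20))
E
```

```text
(no output)
```

View pics/c1z.png

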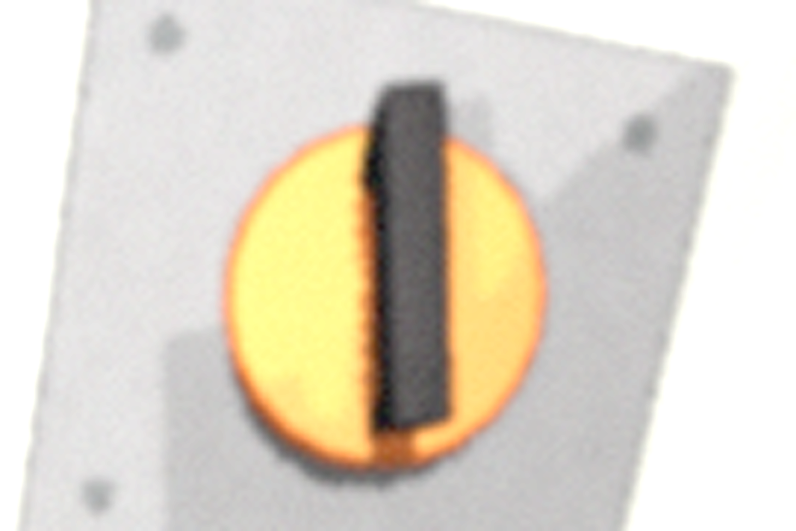

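```bash
python3 - <<'E'
from h import *
import pickle
c=pickle.load(open('c1.pkl','rb'));S=get_calibration("scene");T=get_calibration("top")
z=lambda x,y:(210+(x+.5)/5.9-.5,30+(y+.5)/5.9-.5)
a=onz(c,*z(416,84),.18);b=onz(c,*z(417,423),.18);print(a,b,np.linalg.norm(a-b),np.degrees(np.arctan2(*(b-a)[[1,0]])),(a+b)/2)
w=(c,)+z(416.5,253)
o=lambda x,y,ox,oy:(ox+x/4-.4,oy+y/4-.4)
print(tri(w,(S,)+o(135,75,95,185)),tri(w,(T,)+o(235,433-288,320,190)))
# roof ellipse centre z=.106
f=cv2.imread('pics/c1.png');hsv=cv2.cvtColor(f,cv2.COLOR_BGR2HSV)
m=cv2.inRange(hsv,(8,120,120),(25,255,255));m[:30]=0;m[125:]=0
n=[k for k in cv2.findContours(m,0,1)[0]];p=cv2.convexHull(np.vstack(n));e=cv2.fitEllipse(p);print(e,onz(c,*e[0],.106))
# dock corners
for x,y in [(92,0),(732,68)]: print(onz(c,*z(x,y),.04))
E
```

```text
[ 0.49519212 -0.27202634  0.18      ] [ 0.4746851  -0.22065258  0.18      ] 0.0553154667108171 111.76055739259765 [ 0.48493861 -0.24633946  0.18      ]
(array([ 0.48567816, -0.24573365,  0.18200492]), np.float64(0.0011387046620473002)) (array([ 0.4855018 , -0.24725844,  0.17588071]), np.float64(0.000608775501049098))
((274.76904296875, 79.35321044921875), (53.570255279541016, 56.65506362915039), 10.944756507873535) [ 0.48519046 -0.24716128  0.106     ]
[ 0.57394283 -0.29237779  0.04      ]
[ 0.42089508 -0.33206635  0.04      ]
```

```bash
python3 -c "
from h import *
print(rel([.485,-.2465,.22],np.radians(-68.2)))"
```

```text
(array([0.2263, 0.0578, 0.2357]), array([ 0.0001,  0.0001, -0.0046]))
```

```bash
python3 -m crank '[{"slide":[0.226,0.058,0.236],"turn":[0,0,-0.0046],"fingers":1},{"slide":[0.226,0.058,0.236],"turn":[0,0,-0.0046],"fingers":1},{"slide":[0.226,0.058,0.236],"turn":[0,0,-0.0046],"fingers":1},{"slide":[0.226,0.058,0.236],"turn":[0,0,-0.0046],"fingers":1},{"slide":[0.226,0.058,0.236],"turn":[0,0,-0.0046],"fingers":1}]'
python3 -c "
from h import *
print(rel([.485,-.2465,.153],np.radians(-68.2)))"
```

```text
t: 2.83
eef_pos: [0.4829, -0.2474, 0.2135]
ee_rot: [3.134, 0.006, -1.191]
force: [-0.0, 0.9, -1.7]
width: 0.0878
(array([ 0.0007, -0.0055,  0.1209]), array([ 0.0013,  0.0009, -0.0001]))
```

```bash
python3 -m crank '[{"slide":[0,0,0.06],"turn":[0,0,0],"fingers":1},{"slide":[0,0,0.12],"turn":[0,0,0],"fingers":1},{"slide":[0,0,0.13],"turn":[0,0,0],"fingers":1},{"slide":[0,0,0.13],"turn":[0,0,0],"fingers":1}]'
python3 -c "
from h import *
print(rel([.485,-.2465,.153],np.radians(-68.2)))"
```

```text
t: 3.17
eef_pos: [0.4844, -0.2454, 0.1538]
ee_rot: [3.138, 0.002, -1.189]
force: [-0.3, 0.0, 0.6]
width: 0.0877
(array([ 0.0024, -0.0003,  0.0017]), array([0.0006, 0.0003, 0.0003]))
```

Aligned; close with 40 N.

```bash
python3 -m crank '[{"slide":[0.002,0,0.001],"turn":[0,0,0],"fingers":-1},{"slide":[0.002,0,0.001],"turn":[0,0,0],"fingers":-1},{"slide":[0.002,0,0.001],"turn":[0,0,0],"fingers":-1},{"slide":[0.002,0,0.001],"turn":[0,0,0],"fingers":-1},{"slide":[0.002,0,0.001],"turn":[0,0,0],"fingers":-1}]' 40
python3 -m crank '[{"slide":[0,0,0],"turn":[0,0,0],"fingers":-1},{"slide":[0,0,0],"turn":[0,0,0],"fingers":-1},{"slide":[0,0,0],"turn":[0,0,0],"fingers":-1},{"slide":[0,0,0],"turn":[0,0,0],"fingers":-1}]'
```

```text
t: 3.58
eef_pos: [0.4859, -0.248, 0.1558]
ee_rot: [-3.14, -0.001, -1.19]
force: [-0.6, -0.6, 1.4]
width: 0.0594
t: 3.92
eef_pos: [0.4855, -0.248, 0.1548]
ee_rot: [-3.142, -0.0, -1.191]
force: [0.8, 0.3, -0.1]
width: 0.0332
```

```bash
python3 -m crank '[{"slide":[0,0,0],"turn":[0,0,0],"fingers":-1},{"slide":[0,0,0],"turn":[0,0,0],"fingers":-1},{"slide":[0,0,0],"turn":[0,0,0],"fingers":-1},{"slide":[0,0,0],"turn":[0,0,0],"fingers":-1},{"slide":[0,0,0],"turn":[0,0,0],"fingers":-1}]'; python3 -m crank '[{"slide":[0,0,0],"turn":[0,0,0],"fingers":-1},{"slide":[0,0,0],"turn":[0,0,0],"fingers":-1}]'; python3 -c "
from h import *
print(rel([.4855,-.248,.255],np.radians(-68.2)))"
```

```text
t: 4.33
eef_pos: [0.4854, -0.2479, 0.1546]
ee_rot: [3.141, 0.0, -1.191]
force: [-1.0, 0.9, -0.9]
width: 0.0117
t: 4.5
eef_pos: [0.4854, -0.2479, 0.1546]
ee_rot: [3.141, 0.0, -1.191]
force: [0.4, -0.9, -1.7]
width: 0.0115
(array([ 2.000e-04, -1.000e-04, -2.008e-01]), array([ 0.,  0., -0.]))
```

```bash
python3 -m crank '[{"slide":[0,0,-0.03],"turn":[0,0,0],"fingers":-1},{"slide":[0,0,-0.08],"turn":[0,0,0],"fingers":-1},{"slide":[0,0,-0.13],"turn":[0,0,0],"fingers":-1},{"slide":[0,0,-0.18],"turn":[0,0,0],"fingers":-1},{"slide":[0,0,-0.21],"turn":[0,0,0],"fingers":-1}]'
python3 -c "
from h import *
f=grab_frame('scene');save(f,'pics/l1.png')
print(get_state()['width'],rel([.43,.208,.26],np.radians(-79.2)))"
```

```text
t: 4.92
eef_pos: [0.4861, -0.2483, 0.2625]
ee_rot: [-3.14, -0.002, -1.19]
force: [1.0, -0.2, -1.7]
width: 0.0116
0.011724001744448372 (array([-0.8905, -0.2333,  0.0071]), array([-0.0008, -0.0006,  0.0306]))
```

View pics/l1.png

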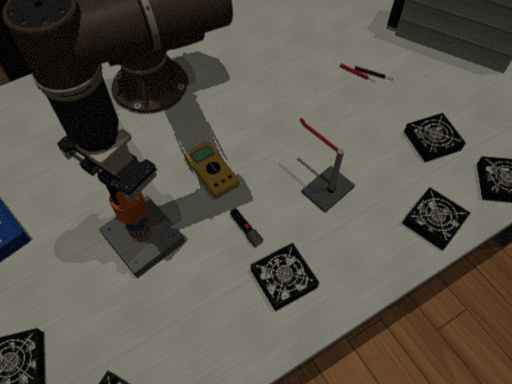

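```bash
python3 -c "
from h import *
print(rel([.437,.2094,.25],np.radians(-79.2)))"
```

```text
(array([-0.888 , -0.2473,  0.0272]), array([-0.0008, -0.0006,  0.0306]))
```

```bash
python3 -m crank '[{"slide":[-0.05,-0.014,0],"turn":[0,0,0.002],"fingers":-1},{"slide":[-0.12,-0.034,0.005],"turn":[0,0,0.006],"fingers":-1},{"slide":[-0.19,-0.053,0.01],"turn":[0,0,0.01],"fingers":-1},{"slide":[-0.26,-0.073,0.015],"turn":[0,0,0.015],"fingers":-1},{"slide":[-0.33,-0.092,0.02],"turn":[0,0,0.02],"fingers":-1}]'
python3 -c "
from h import *
print(rel([.437,.2094,.25],np.radians(-79.2)))"
```

```text
t: 5.38
eef_pos: [0.4663, -0.0763, 0.2494]
ee_rot: [3.142, 0.0, -1.318]
force: [0.8, 1.5, -0.9]
width: 0.0118
(array([-0.5679, -0.086 , -0.0011]), array([0.    , 0.    , 0.0102]))
```

```bash
python3 -m crank '[{"slide":[-0.08,-0.012,0],"turn":[0,0,0.002],"fingers":-1},{"slide":[-0.16,-0.024,0],"turn":[0,0,0.004],"fingers":-1},{"slide":[-0.24,-0.036,0],"turn":[0,0,0.006],"fingers":-1},{"slide":[-0.32,-0.048,0],"turn":[0,0,0.008],"fingers":-1},{"slide":[-0.39,-0.059,0],"turn":[0,0,0.01],"fingers":-1}]'
python3 -c "
from h import *
print(rel([.437,.2094,.25],np.radians(-79.2)))"
```

```text
t: 5.8
eef_pos: [0.4455, 0.1207, 0.2498]
ee_rot: [-3.141, 0.001, -1.379]
force: [1.1, -0.3, -1.4]
width: 0.0123
(array([-0.1775, -0.0171, -0.0003]), array([-0.0001,  0.0001,  0.0005]))
```

```bash
python3 -m crank '[{"slide":[-0.06,-0.006,0],"turn":[0,0,0],"fingers":-1},{"slide":[-0.12,-0.012,0],"turn":[0,0,0],"fingers":-1},{"slide":[-0.16,-0.017,0],"turn":[0,0,0],"fingers":-1},{"slide":[-0.177,-0.017,0.03],"turn":[0,0,0],"fingers":-1},{"slide":[-0.177,-0.017,0.08],"turn":[0,0,0],"fingers":-1}]'
python3 -m crank '[{"slide":[0,0,0.0],"turn":[0,0,0],"fingers":-1},{"slide":[0,0,0],"turn":[0,0,0],"fingers":-1}]'
python3 -c "
from h import *
print(rel([.437,.2094,.209],np.radians(-79.2)))
f=grab_frame('scene');save(f,'pics/i1.png');f=grab_frame('wrist');save(f,'pics/i1w.png')
"
```

```text
t: 6.22
eef_pos: [0.4389, 0.2101, 0.2112]
ee_rot: [-3.137, 0.003, -1.376]
force: [2.0, 0.8, -2.3]
width: 0.0118
t: 6.38
eef_pos: [0.4371, 0.2062, 0.2089]
ee_rot: [3.139, -0.002, -1.379]
force: [-0.2, 0.5, -1.2]
width: 0.0118
(array([-0.0063, -0.001 , -0.0003]), array([ 0.0004, -0.0003,  0.0006]))
```

View pics/i1.png

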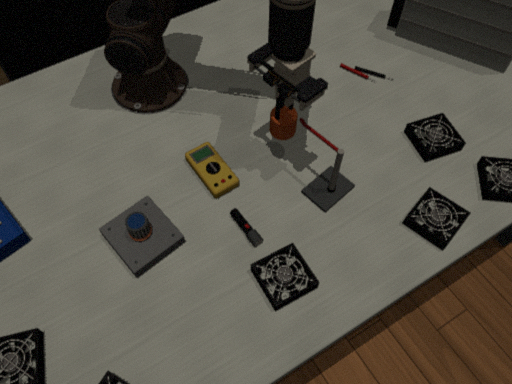

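View pics/i1w.png

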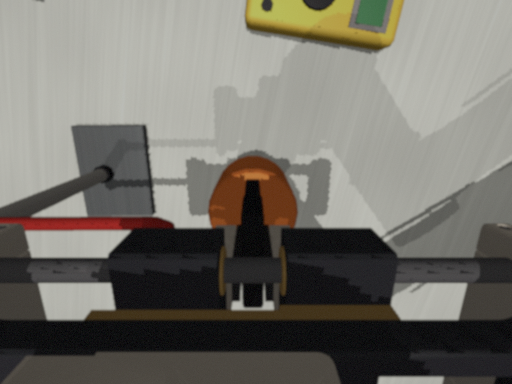

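```bash
python3 -c "
from h import *
print(rel([.5405,.229,.209],np.radians(-79.2)))
"; python3 -m crank '[{"slide":[-0.006,0.03,0.0],"turn":[0,0,0],"fingers":-1},{"slide":[-0.006,0.06,0.0],"turn":[0,0,0],"fingers":-1},{"slide":[-0.006,0.09,0.0],"turn":[0,0,0],"fingers":-1},{"slide":[-0.006,0.12,0],"turn":[0,0,0],"fingers":-1}]'
python3 -c "
from h import *
f=grab_frame('scene');save(f[60:220,220:400],'pics/i2.png');
print(rel([.5405,.229,.209],np.radians(-79.2)))
"
```

```text
(array([-0.0045, -0.2088,  0.0038]), array([-0.0002, -0.    ,  0.0005]))
t: 6.82
eef_pos: [0.3785, 0.1984, 0.2111]
ee_rot: [-3.14, 0.001, -1.38]
force: [-0.4, 0.3, -0.9]
width: 0.0119
(array([-3.000e-04, -3.342e-01,  4.600e-03]), array([-0.0002,  0.0003,  0.0003]))
```

View pics/i2.png

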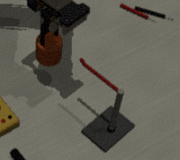

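```bash
python3 -m crank '[{"slide":[0,-0.05,0.004],"turn":[0,0,0],"fingers":-1},{"slide":[0,-0.1,0.004],"turn":[0,0,0],"fingers":-1},{"slide":[0,-0.14,0.004],"turn":[0,0,0],"fingers":-1},{"slide":[0,-0.18,0.004],"turn":[0,0,0],"fingers":-1},{"slide":[0,-0.2,0.004],"turn":[0,0,0],"fingers":-1}]'
python3 -m crank '[{"slide":[0,0,0],"turn":[0,0,0],"fingers":-1}]'
python3 -c "
from h import *
f=grab_frame('scene');g=grab_frame('top');save(np.hstack([cv2.resize(f[70:200,240:370],None,fx=3,fy=3),cv2.resize(g[140:270,110:240],None,fx=3,fy=3)]),'pics/i3.png');
print(rel([.5405,.229,.209],np.radians(-79.2)))
"
```

```text
t: 7.28
eef_pos: [0.4793, 0.2179, 0.209]
ee_rot: [-3.139, 0.001, -1.38]
force: [0.5, -0.1, -1.3]
width: 0.0118
t: 7.37
eef_pos: [0.4787, 0.2177, 0.2084]
ee_rot: [-3.14, 0.0, -1.381]
force: [-0.1, 0.4, -1.3]
width: 0.0115
(array([ 0.0009, -0.1301, -0.0019]), array([0.    , 0.    , 0.0003]))
```

View pics/i3.png

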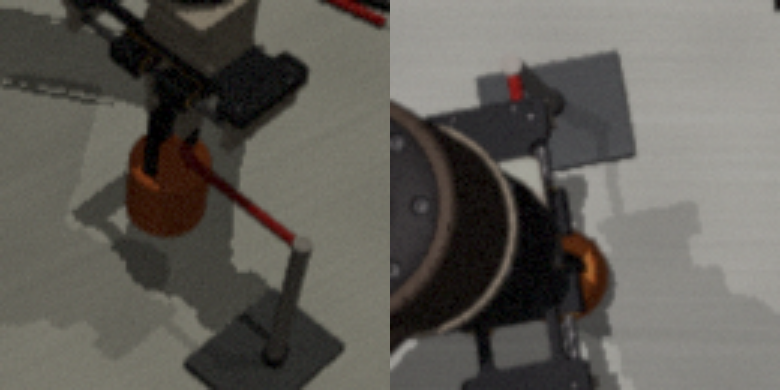

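```bash
python3 -m crank '[{"slide":[0,-0.03,-0.002],"turn":[0,0,0],"fingers":-1},{"slide":[0,-0.06,-0.002],"turn":[0,0,0],"fingers":-1},{"slide":[0,-0.09,-0.002],"turn":[0,0,0],"fingers":-1},{"slide":[0,-0.115,-0.002],"turn":[0,0,0],"fingers":-1},{"slide":[0,-0.13,-0.002],"turn":[0,0,0],"fingers":-1}]'
python3 -m crank '[{"slide":[0,0,0],"turn":[0,0,0],"fingers":-1}]'
python3 -c "
from h import *
f=grab_frame('scene');g=grab_frame('wrist');save(np.hstack([cv2.resize(f[70:200,240:370],None,fx=3,fy=3),cv2.resize(g,None,fx=.78,fy=.78)[:,:399][:300].repeat(1,0) if 0 else cv2.resize(g[100:360,130:390],(390,390))]),'pics/i4.png');
print(rel([.5405,.229,.1955],np.radians(-79.2)))
"
```

```text
t: 7.88
eef_pos: [0.5407, 0.23, 0.2094]
ee_rot: [-3.141, 0.0, -1.379]
force: [-0.7, 0.6, -0.7]
width: 0.0117
t: 7.97
eef_pos: [0.5407, 0.23, 0.2089]
ee_rot: [-3.141, -0.0, -1.379]
force: [0.8, 0.4, -1.2]
width: 0.0117
(array([ 0.0017, -0.0015,  0.0267]), array([0.0001, 0.    , 0.0005]))
```

View pics/i4.png

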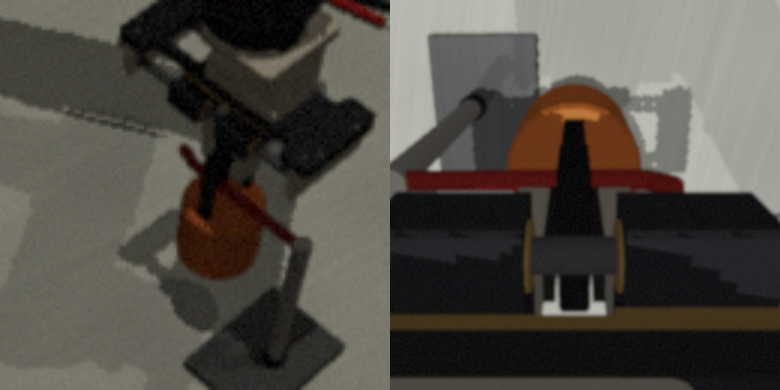

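```bash
python3 -m crank '[{"slide":[0,0,0.01],"turn":[0,0,0],"fingers":-1},{"slide":[0,0,0.018],"turn":[0,0,0],"fingers":-1},{"slide":[0,0,0.022],"turn":[0,0,0],"fingers":-1},{"slide":[0,0,0.022],"turn":[0,0,0],"fingers":-1}]'
python3 -m crank '[{"slide":[0,0,0.003],"turn":[0,0,0],"fingers":-1},{"slide":[0,0,0.006],"turn":[0,0,0],"fingers":-1},{"slide":[0,0,0.006],"turn":[0,0,0],"fingers":-1}]'
```

```text
t: 8.4
eef_pos: [0.5396, 0.2296, 0.197]
ee_rot: [3.14, -0.0, -1.379]
force: [-0.5, 0.9, -1.4]
width: 0.0116
t: 8.65
eef_pos: [0.5404, 0.23, 0.1954]
ee_rot: [-3.141, 0.0, -1.379]
force: [-2.1, -0.1, 2.4]
width: 0.012
```

```bash
python3 -m crank '[{"slide":[0,0,0],"turn":[0,0,0],"fingers":-0.3},{"slide":[0,0,0],"turn":[0,0,0],"fingers":-0.3},{"slide":[0,0,0],"turn":[0,0,0],"fingers":-0.3},{"slide":[0,0,0],"turn":[0,0,0],"fingers":-0.3},{"slide":[0,0,0],"turn":[0,0,0],"fingers":-0.3}]'
python3 -c "
from h import *
f=grab_frame('scene');g=grab_frame('wrist');save(np.hstack([cv2.resize(f[70:200,240:370],None,fx=3,fy=3),cv2.resize(g[100:360,130:390],(390,390))]),'pics/i5.png');
"
```

```text
t: 9.07
eef_pos: [0.5404, 0.2299, 0.1947]
ee_rot: [-3.142, -0.0, -1.379]
force: [0.1, -0.6, -0.0]
width: 0.0302
```

View pics/i5.png

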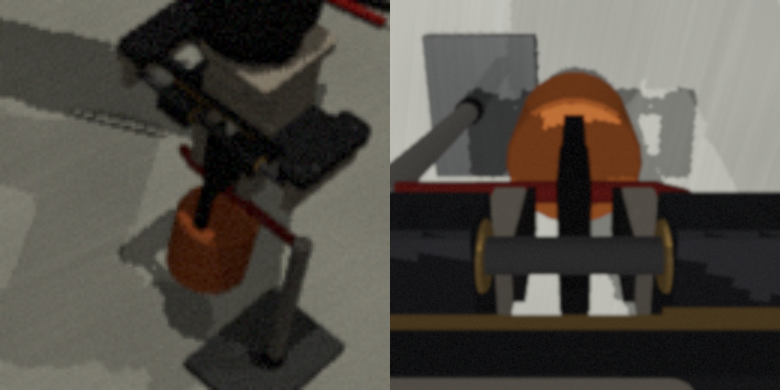

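```bash
python3 -m crank '[{"slide":[0,0,-0.02],"turn":[0,0,0],"fingers":-0.3},{"slide":[0,0,-0.06],"turn":[0,0,0],"fingers":-0.3},{"slide":[0,0,-0.12],"turn":[0,0,0],"fingers":-0.3},{"slide":[0,0,-0.18],"turn":[0,0,0],"fingers":1},{"slide":[0,0,-0.22],"turn":[0,0,0],"fingers":1}]'
python3 -c "
from h import *
f=grab_frame('scene');g=grab_frame('wrist');save(np.hstack([cv2.resize(f[70:200,240:370],None,fx=3,fy=3),cv2.resize(g[100:360,130:390],(390,390))]),'pics/i6.png');
"
```

```text
t: 9.58
eef_pos: [0.5411, 0.23, 0.3087]
ee_rot: [-3.138, 0.001, -1.379]
force: [1.0, 0.9, -0.0]
width: 0.039
```

View pics/i6.png

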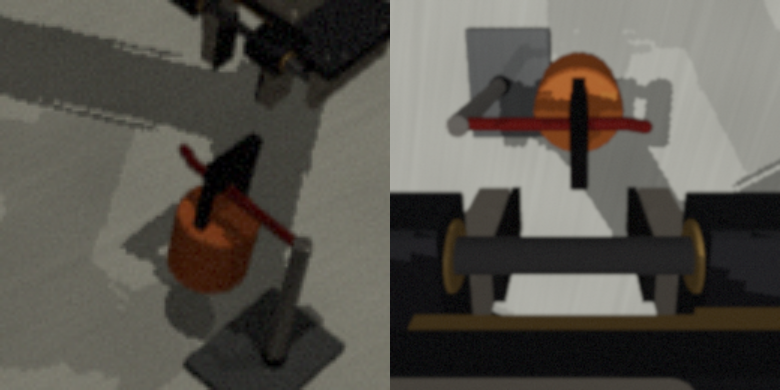

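```bash
python3 -c "
from h import *
print(rel([.465,-.155,.28],np.radians(-70)))"
```

```text
(array([0.7278, 0.299 , 0.0561]), array([-0.0012,  0.0003, -0.025 ]))
```

```bash
python3 -m crank '[{"slide":[0.728,0.299,0.0],"turn":[0,0,-0.025],"fingers":1},{"slide":[0.728,0.299,0.0],"turn":[0,0,-0.025],"fingers":1},{"slide":[0.728,0.299,0.0],"turn":[0,0,-0.025],"fingers":1},{"slide":[0.728,0.299,0.0],"turn":[0,0,-0.025],"fingers":1},{"slide":[0.728,0.299,0.0],"turn":[0,0,-0.025],"fingers":1}]'
python3 -c "
from h import *
print(rel([.465,-.155,.28],np.radians(-70)))"
```

```text
t: 10.1
eef_pos: [0.4984, 0.024, 0.3049]
ee_rot: [-3.141, 0.0, -1.221]
force: [1.4, -1.1, 0.1]
width: 0.08
(array([0.3135, 0.1854, 0.0498]), array([-0.    ,  0.    ,  0.0001]))
```

```bash
python3 -m crank '[{"slide":[0.314,0.185,0.05],"turn":[0,0,0],"fingers":1},{"slide":[0.314,0.185,0.05],"turn":[0,0,0],"fingers":1},{"slide":[0.314,0.185,0.05],"turn":[0,0,0],"fingers":1},{"slide":[0.314,0.185,0.05],"turn":[0,0,0],"fingers":1},{"slide":[0.314,0.185,0.05],"turn":[0,0,0],"fingers":1}]'
python3 -m crank '[{"slide":[0,0,0],"turn":[0,0,0],"fingers":1},{"slide":[0,0,0],"turn":[0,0,0],"fingers":1},{"slide":[0,0,0],"turn":[0,0,0],"fingers":1}]'
cat > blue.py <<'E'
from h import *
import sys
n=sys.argv[1];zz=float(sys.argv[2])
c=get_calibration('wrist');f=grab_frame('wrist');save(f,f'pics/{n}.png')
import pickle;pickle.dump(c,open(n+'.pkl','wb'))
def blob(f,roi,cal):
    x,y,w,h=roi;hsv=cv2.cvtColor(np.ascontiguousarray(f[y:y+h,x:x+w]),cv2.COLOR_RGB2HSV)
    m=cv2.inRange(hsv,(95,90,40),(125,255,255))
    k=max(cv2.findContours(m,0,1)[0],key=cv2.contourArea);e=cv2.fitEllipse(cv2.convexHull(k));ce=(e[0][0]+x,e[0][1]+y);print(ce,e[1],cv2.contourArea(k),onz(cal,*ce,zz).round(4));return ce
w=blob(f,(0,0,512,225),c)
s=get_state();print(s['eef_pos'],s['ee_rot'])
if len(sys.argv)>3:
    S=get_calibration('scene');T=get_calibration('top')
    g=grab_frame('scene');save(g,f'pics/{n}_s.png');a=blob(g,(105,195,80,60),S);print(tri((c,)+w,(S,)+a))
E
python3 blue.py k1 .098 1
```

```text
t: 10.52
eef_pos: [0.4642, -0.1568, 0.2793]
ee_rot: [3.141, 0.0, -1.224]
force: [0.1, 0.6, 0.5]
width: 0.0878
t: 10.77
eef_pos: [0.4662, -0.1534, 0.2799]
ee_rot: [-3.141, 0.0, -1.222]
force: [-0.5, 0.2, -0.3]
width: 0.0877
(264.3351745605469, 92.2696533203125) (36.536983489990234, 38.99433898925781) 1075.0 [ 0.4865 -0.2471  0.098 ]
[ 0.4663524  -0.15298653  0.27992313] [-3.14131125e+00  3.62642233e-06 -1.22150629e+00]
(135.58357620239258, 220.59040641784668) (14.848384857177734, 17.69809341430664) 191.5 [ 0.4842 -0.2454  0.098 ]
(array([ 0.48669694, -0.24623416,  0.10233697]), np.float64(0.0006346949182431449))
```

View pics/k1.png

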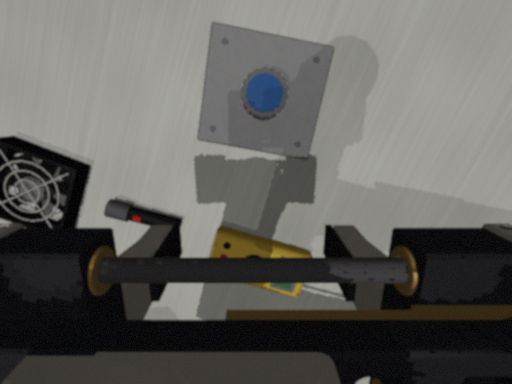

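View pics/k1_s.png

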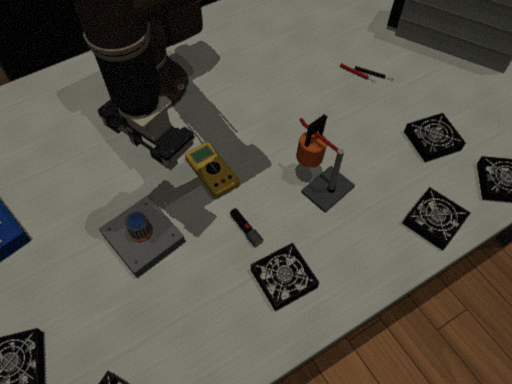

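```bash
python3 -c "
from h import *
print(rel([.486,-.2468,.14],np.radians(-70)))"
```

```text
(array([0.1901, 0.0278, 0.2799]), array([-0.0001, -0.    ,  0.0001]))
```

```bash
python3 -m crank '[{"slide":[0.19,0.028,0.1],"turn":[0,0,0],"fingers":1},{"slide":[0.19,0.028,0.2],"turn":[0,0,0],"fingers":1},{"slide":[0.19,0.028,0.28],"turn":[0,0,0],"fingers":1},{"slide":[0.19,0.028,0.28],"turn":[0,0,0],"fingers":1},{"slide":[0.19,0.028,0.28],"turn":[0,0,0],"fingers":1}]'
python3 -m crank '[{"slide":[0,0,0],"turn":[0,0,0],"fingers":1},{"slide":[0,0,0],"turn":[0,0,0],"fingers":1}]'
python3 -c "
from h import *
print(rel([.486,-.2468,.068],np.radians(-70)))
f=grab_frame('wrist');save(f,'pics/k2.png');f=grab_frame('top');save(f[150:290,310:420],'pics/k2t.png')"
```

```text
t: 11.28
eef_pos: [0.4829, -0.2471, 0.1339]
ee_rot: [3.135, 0.005, -1.223]
force: [-0.9, 1.3, -0.9]
width: 0.0877
t: 11.45
eef_pos: [0.4862, -0.2471, 0.1406]
ee_rot: [3.141, -0.0, -1.221]
force: [0.6, -0.1, 1.6]
width: 0.0879
(array([-0.0008,  0.0002,  0.1451]), array([ 0.0001, -0.0001,  0.0001]))
```

View pics/k2.png

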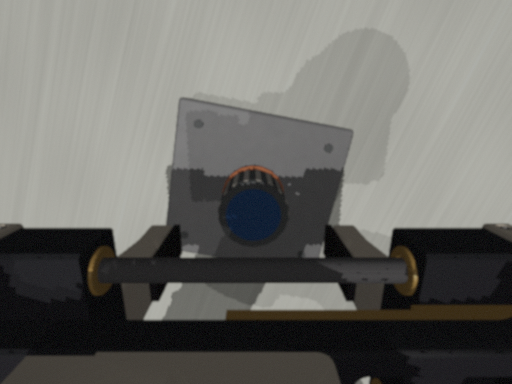

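```bash
python3 -m crank '[{"slide":[0,0,0.05],"turn":[0,0,0],"fingers":1},{"slide":[0,0,0.1],"turn":[0,0,0],"fingers":1},{"slide":[0,0,0.135],"turn":[0,0,0],"fingers":1},{"slide":[0,0,0.145],"turn":[0,0,0],"fingers":1},{"slide":[0,0,0.145],"turn":[0,0,0],"fingers":1}]'
python3 -m crank '[{"slide":[0,0,0],"turn":[0,0,0],"fingers":-1},{"slide":[0,0,0],"turn":[0,0,0],"fingers":-1},{"slide":[0,0,0],"turn":[0,0,0],"fingers":-1},{"slide":[0,0,0],"turn":[0,0,0],"fingers":-1},{"slide":[0,0,0],"turn":[0,0,0],"fingers":-1}]' 30
python3 -m crank '[{"slide":[0,0,0],"turn":[0,0,0],"fingers":-1},{"slide":[0,0,0],"turn":[0,0,0],"fingers":-1},{"slide":[0,0,0],"turn":[0,0,0],"fingers":-1}]'
python3 -c "
from h import *
print(rel([.486,-.2468,.068],np.radians(-70)),get_state()['moment'])"
```

```text
t: 11.97
eef_pos: [0.486, -0.247, 0.068]
ee_rot: [-3.141, -0.0, -1.221]
force: [0.3, -0.8, 0.1]
width: 0.0873
t: 12.38
eef_pos: [0.4859, -0.2477, 0.068]
ee_rot: [-3.14, -0.001, -1.222]
force: [0.2, 0.6, 0.3]
width: 0.0599
t: 12.63
eef_pos: [0.4857, -0.2477, 0.0677]
ee_rot: [-3.141, -0.0, -1.222]
force: [-0.5, 0.6, 4.5]
width: 0.0532
(array([-0.0015, -0.0011, -0.0007]), array([-0.0001, -0.0001, -0.    ])) [0.34862186 0.25376507 0.03412801]
```

```bash
python3 -m crank '[{"slide":[0,0,0.003],"turn":[0,0,0],"fingers":-1},{"slide":[0,0,0.003],"turn":[0,0,0.007],"fingers":-1},{"slide":[0,0,0.003],"turn":[0,0,0.014],"fingers":-1},{"slide":[0,0,0.003],"turn":[0,0,0.021],"fingers":-1},{"slide":[0,0,0.003],"turn":[0,0,0.028],"fingers":-1}]' 40;python3 -c "
from h import *
s=get_state();print(s['moment'],s['force'],s['width'])"
```

```text
t: 13.05
eef_pos: [0.4867, -0.2483, 0.0675]
ee_rot: [-3.14, -0.002, -1.399]
force: [-2.1, -0.6, 14.1]
width: 0.0532
[-0.09295078  0.9416698   0.19507784] [-2.14359009 -0.57329437 14.06102945] 0.05323655936928737
```

```bash
python3 -m crank '[{"slide":[0,0,-0.001],"turn":[0,0,0.007],"fingers":-1},{"slide":[0,0,-0.001],"turn":[0,0,0.014],"fingers":-1},{"slide":[0,0,-0.001],"turn":[0,0,0.021],"fingers":-1},{"slide":[0,0,-0.001],"turn":[0,0,0.028],"fingers":-1},{"slide":[0,0,-0.001],"turn":[0,0,0.028],"fingers":-1}]' ;python3 -c "
from h import *
s=get_state();print(s['moment'],s['force'],s['width'])"
```

```text
t: 13.47
eef_pos: [0.4863, -0.2482, 0.0675]
ee_rot: [-3.14, -0.001, -1.576]
force: [-2.6, -0.9, 10.2]
width: 0.0535
[-0.1447609   0.58809233  0.06298691] [-2.59832213 -0.86021024 10.2059965 ] 0.05345118281403233
```

```bash
python3 -m crank '[{"slide":[0,0,0],"turn":[0,0,0.007],"fingers":-1},{"slide":[0,0,0],"turn":[0,0,0.014],"fingers":-1},{"slide":[0,0,0],"turn":[0,0,0.021],"fingers":-1},{"slide":[0,0,0],"turn":[0,0,0.028],"fingers":-1},{"slide":[0,0,0],"turn":[0,0,0.028],"fingers":-1}]' ;python3 -m crank '[{"slide":[0,0,0],"turn":[0,0,0.007],"fingers":-1},{"slide":[0,0,0],"turn":[0,0,0.014],"fingers":-1},{"slide":[0,0,0],"turn":[0,0,0.021],"fingers":-1},{"slide":[0,0,0],"turn":[0,0,0.028],"fingers":-1},{"slide":[0,0,0],"turn":[0,0,0.028],"fingers":-1}]' ;python3 -c "
from h import *
s=get_state();print(s['moment'],s['force'],s['width'])"
```

```text
t: 13.88
eef_pos: [0.4853, -0.2477, 0.0662]
ee_rot: [3.141, -0.0, -1.752]
force: [0.8, -0.3, -1.7]
width: 0.0534
t: 14.3
eef_pos: [0.4849, -0.2473, 0.0656]
ee_rot: [3.14, 0.0, -1.927]
force: [-0.1, 0.2, -1.2]
width: 0.053
[ 0.11948198 -0.05836204 -0.05335887] [-0.05691826  0.15852246 -1.16561536] 0.05304887517586625
```

```bash
python3 -m crank '[{"slide":[0,0,0.004],"turn":[0,0,-0.007],"fingers":-1},{"slide":[0,0,0.008],"turn":[0,0,-0.01],"fingers":-1},{"slide":[0,0,0.012],"turn":[0,0,-0.01],"fingers":-1},{"slide":[0,0,0.012],"turn":[0,0,-0.01],"fingers":-1}]' ;python3 -c "
from h import *
s=get_state();print(s['moment'],s['force'],s['width'])"
```

```text
t: 14.63
eef_pos: [0.4852, -0.2475, 0.0599]
ee_rot: [3.141, -0.0, -1.863]
force: [-0.4, -1.1, -1.8]
width: 0.0534
[ 0.01707604 -0.14261052 -0.00469467] [-0.39093429 -1.10126569 -1.82519368] 0.05337096866706756
```

```bash
python3 -m crank '[{"slide":[0,0,0],"turn":[0,0,0],"fingers":-1},{"slide":[0,0,0.003],"turn":[0,0,0],"fingers":-1},{"slide":[0,0,0.006],"turn":[0,0,0],"fingers":-1},{"slide":[0,0,0.008],"turn":[0,0,0],"fingers":-1},{"slide":[0,0,0.008],"turn":[0,0,0],"fingers":-1}]' 60 ;python3 -c "
from h import *
s=get_state();print(s['moment'],s['force'],s['width'],s['eef_pos'])"
```

```text
t: 15.05
eef_pos: [0.4855, -0.2476, 0.0565]
ee_rot: [-3.141, -0.0, -1.863]
force: [-2.2, 0.7, 6.3]
width: 0.0527
[ 0.70542784  0.73627067 -0.01669168] [-2.24357401  0.69467108  6.30014004] 0.052710697178580825 [ 0.48550945 -0.24760568  0.05650896]
```

```bash
python3 -m crank '[{"slide":[0,0,0.003],"turn":[0,0,0],"fingers":-1},{"slide":[0,0,0.005],"turn":[0,0,0],"fingers":-1},{"slide":[0,0,0.005],"turn":[0,0,0],"fingers":-1}]';python3 -m crank '[{"slide":[0,0,0.002],"turn":[0,0,0],"fingers":-1},{"slide":[0,0,0.002],"turn":[0,0,0],"fingers":-1}]'; python3 -m crank '[{"slide":[0,0,0.002],"turn":[0,0,0],"fingers":-1},{"slide":[0,0,0.002],"turn":[0,0,0],"fingers":-1}]' ;python3 -c "
from h import *
s=get_state();print(s['moment'],s['force'],s['width'],s['eef_pos'])"
```

```text
t: 15.3
eef_pos: [0.4855, -0.2476, 0.0546]
ee_rot: [-3.141, -0.0, -1.863]
force: [-3.5, 2.8, 10.5]
width: 0.053
t: 15.47
eef_pos: [0.4856, -0.2477, 0.0546]
ee_rot: [-3.141, -0.0, -1.862]
force: [-6.5, 4.7, 20.7]
width: 0.0527
t: 15.63
eef_pos: [0.4856, -0.2478, 0.0545]
ee_rot: [-3.141, -0.001, -1.862]
force: [-8.8, 6.6, 29.0]
width: 0.0528
[2.5634877  3.60874551 0.01058653] [-8.79103683  6.62705834 29.01646714] 0.05280789465025047 [ 0.48562506 -0.24775784  0.05450105]
```

```bash
python3 -m crank '[{"slide":[0,0,-0.001],"turn":[0,0,0],"fingers":-1},{"slide":[0,0,-0.001],"turn":[0,0,0],"fingers":-1},{"slide":[0,0,-0.001],"turn":[0,0,0],"fingers":-1}]';python3 -c "
from h import *
f=grab_frame('scene');g=grab_frame('wrist');t=grab_frame('top');save(np.hstack([cv2.resize(f[190:270,90:190],(395,316)),cv2.resize(g[130:290,150:350],(395,316))]),'pics/f1.png');save(f,'pics/f2.png');save(t,'pics/f3.png')
s=get_state();print(s['force'],s['width'],s['eef_pos'])"
```

```text
t: 15.88
eef_pos: [0.4855, -0.2477, 0.0545]
ee_rot: [-3.141, -0.0, -1.862]
force: [-6.8, 5.6, 23.9]
width: 0.0529
[-6.90065924  5.35234802 24.3119094 ] 0.05295834727480697 [ 0.48556297 -0.24771828  0.05453741]
```

View pics/f1.png

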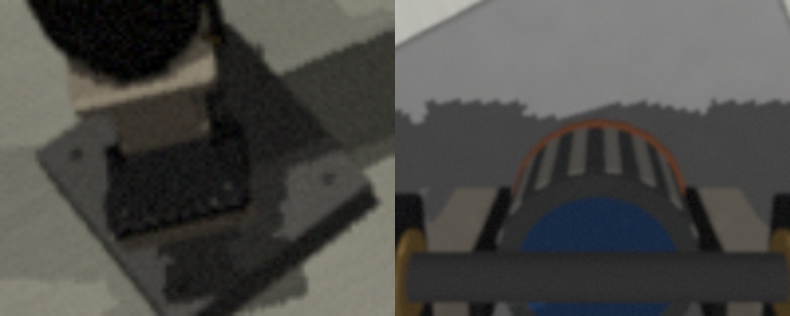

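View pics/f2.png

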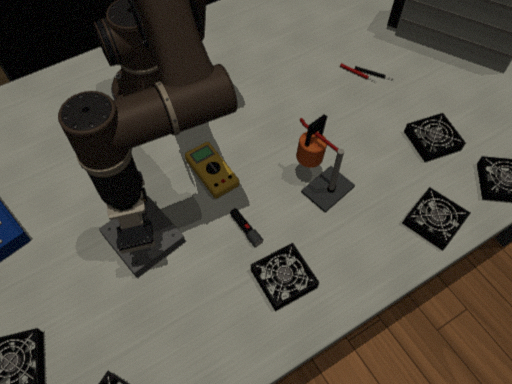

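View pics/f3.png

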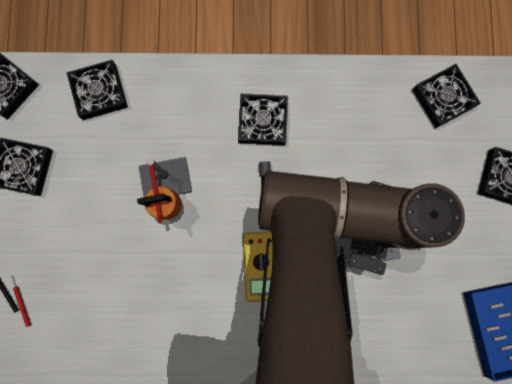

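```bash
python3 -c "
from station import *
print(job_done()); s=get_state();print(s['t'],s['force'],s['eef_pos'])"
```

```text
the job is handed in; nothing more can be done
None
the job is handed in; nothing more can be done
```

The job is handed in at about 16 s of the 64 s allowed. The cover hangs on the red hook by its handle, and the collar is still held pushed home.

- **Cover:** I lifted it off the dock by its handle, passed the hook arm through the window, lowered it and let go. It was still hanging there in the last scene and top pictures.
- **Collar:** I turned it clockwise under a light push. It dropped over the pins at about 30°; I turned 10° further, then about 4° back, before pushing down.
- **Push home:** resistance rose from about 6 N to 10 N, then hit a hard stop. At the stop the fingers were 13.1 mm below where I gripped it, against 13 mm expected. I handed in with about 24 N down, grip set to 60 N.
- **Meter, fan and torch:** all stood where they started, although the arm partly hid the meter and torch in the last top view.

Three things to know:

- **Wrong-way slide:** on my first slide toward the hook I went about 60 mm the wrong way, away from the hook, and touched nothing.
- **Side force:** the final hold shows about 9 N sideways as well as the downward push.
- **Height not measured:** I judged the collar fully home from the travel, the force and a wrist picture showing no gap to the copper. I did not measure its final height by camera.

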